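# Try the lid of the test-kit case, free its catch if needed and hold it open

## Robot

A 7-joint arm with a two-finger parallel gripper is mounted at the origin on a cart in front of the work surface, level with it; the furniture and walls round the work are solid. World frame = base frame: x ahead of the robot, y to its left, z up, the work surface at z = 0. Lengths are in mm, angles in rad, forces in N, time in s.
With the tool pointing down it reaches from about 400 to 875 mm from the base axis. Payload 4.4 kg.
Tool frame: the origin (TCP) lies between the finger pads, 19 mm behind the fingertips; this is the grasp point; z points along the fingers, y is the line along which they close (so a half turn about z gives the same grasp; the last joint's range is limited). The gripper opens to 85 mm and grips with 20 to 120 N. Pads are 22 mm wide; open, the fingers measure 114 mm over their backs; the gripper's body (76 mm by 85 mm) begins 54 mm behind the grasp point. The pads swing forward as they close: fully open they stand 13 mm farther back than shut.
Start: joints at [1.212, 0.628, 0.038, 1.517, -0.027, 0.996, -0.02], TCP at [187.639, -622.342, 250.013] pointing down, gripper open.
Joint ranges: [-3.06, 3.06], [-0.37, 2.12], [-1.25, 1.32], [0.18, 2.47], [-1.1, 4.24], [0.23, 1.98], [-2.94, 2.94]. Speed limits (rad/s): [2.57, 2.57, 3.14, 3.14, 3.14, 3.14, 3.14].

## Interface

Orientations are given as [roll, pitch, yaw] about the fixed x, y, z axes, in that order (R = Rz(yaw) Ry(pitch) Rx(roll)).
In Python, from cell import ctrl gives the robot as it stands.
- The arm moves only by the tool carry_out, never from a script. Its argument "deltas" is one flat list of numbers, 7 for each row, row after row: the turn, a rotation vector about the tool's x, y, z in degrees, then the shift along the tool's x, y, z in m, then the closure, from -1 (fully open) to 1 (shut). In form: [wx, wy, wz, dx, dy, dz, claw, wx, wy, wz, dx, dy, dz, claw, ...]. A call has 1 to 12 rows; each row shifts and turns the commanded pose from where the row before left it, along the tool's axes as they then stand; what a row does not reach is not made up. A row lasts 1/8 s, in which the tool goes at most 62.5 mm and 10.7 degrees, less where a joint would pass 70% of its speed; a pose out of reach is approached as far as the arm can. A call with a gripper value outside its range is refused whole. The fingers move at their own pace and stop on an object; the grip force is fixed at half the most. Time passes only in rows, so rows that do not move let the fingers close. It gives the time, the measured TCP pose, the force, the opening and the grip force at its end, in the units of the state.
- ctrl.read_state(): the state, without advancing time (a new reading comes with each control period).
- ctrl.get_image(name): name is "scene" or "top"; returns the picture (420x560x3 uint8, red, green, blue); there is no depth.
- ctrl.calibration(name): a dict with "mtx" (3x3 intrinsics, pixels), "R" (3x3) and "t" (3): a world point X has camera coordinates R X + t. Camera axes: x right, y down, z forward; pixel columns grow to the right and rows downward; lengths in mm; the calibration is good to about 2 mm. A picture is of the moment at which its call begins. calibration takes no time and is no camera call.
- ctrl.finish_job(): hands the job in; it is judged then, once.
The state is a dict: "clock": time; "qpos": joint angles; "qd": joint speeds; "tau": joint torques, N m; "eef_pos": TCP position; "tool_rot": TCP orientation; "force": force on the tool from outside, world axes, zero at the start; "torque": the same for the moment, N m; "width": finger opening in mm; "gripper_force": force on a finger pad.
Only numpy, scipy, OpenCV 4.12 (cv2) and the standard library are available. Lean on these libraries where they do the work, as an engineer would, in place of code of your own. Each camera call takes 0.05 s, during which the arm holds its last target. There are 200 camera calls.

## Task

A small bottle with a blue cap stands on the lid of the grey case: set it upright on the narrow raised stand and let go. Then tug the lid up by its bar handle, before touching the red release slide, to learn whether the hidden catch holds it; if it is caught, slide the red tab to the left to free it. Lift the lid at least 35 degrees and finish while holding it open and still by its handle, with the bottle still upright on the stand and the other things on the bench left where they were.

Things in the scene. Friction and masses are not known exactly. Their poses are not given: they have to be found in the camera images.
- case: grey case fixed to the bench, 130 (x) x 200 (y) mm, 83 mm high with the lid shut. Origin: centre of its underside; x points from its front (robot side) to its rear, y left, z up. Lid hinge line: along y at case x=+65, z=+75 mm. The red release runs in a black guide on the front face (to x=-111, y -105 to -23, up to z=56 mm).
- release (a joint): travel of the red release slide, m: 0 at its start, 0.022 at its other stop, along the case's +y (left). Stiff (about 2 N, 1 N more while it pushes the catch); stays where it is left. From 0.012 on it has pushed the catch off, and the catch then stays off.
- release_tab (a point): point on the upright red release tab, 13 mm below its top. The tab is 16 (case x) x 12 (case y) mm and stands free from z=56 to 98 mm above the bench; at travel 0 the point is at case x=-88, y=-77, z=+85 mm.
- bottle: small white plastic bottle with blue cap, 26 mm diameter, 67 mm tall, loose, about 20 g; origin at the centre of its underside, z up. It starts standing on the lid (its underside 83 mm above the bench), behind the handle. Its straight body, to be gripped about 22 to 26 mm above its underside, carries the narrower blue cap.
- stand: raised round stand, fixed: dark base disc 76 mm across, thin steel post, black pad on top. Origin at the centre of its underside.
- stand_top (a point): centre of the stand's round black pad, 40 mm across, its top 60 mm above the bench, level.
- timer: white round kitchen timer with red knob, 64 mm across, 39 mm high; bystander, origin at the centre of its underside
- tape_roll: roll of tan tape lying flat, 96 mm across, 25 mm high; bystander, origin at the centre of its underside
- red_pen: red pen lying on the bench, 145 mm long; bystander, origin at its underside's centre
- lid: the case's hinged lid, 8 mm thick. Origin on the hinge line, axes as the case's when shut; it swings about its y, the front edge rising, to 1.3 rad. 0.24 to 0.39 kg with handle; falls shut when let go. If the hidden catch holds it, it lifts only through its play (about 0.03 rad, 3 mm at the handle), else freely. The catch is on or off at the start and never moves by itself.
- handle (a point): steel bar handle near the lid's front edge: round bar 10 mm thick along the case's y, 90 mm between its two posts. Point at the bar's middle: with the lid shut at case x=-47, y=0, z=+115 mm, 32 mm above the lid. It turns with the lid; the pinched bar can turn between finger pads.
There are look-alikes about, which are no part of the job. Several things have the shape of the stand; the one meant has the colours described above.

How it is judged:
By the outcome, as a careful person would: the job done as asked, in the order asked, and still so for the second after the job is handed in, while the arm keeps its last pose, push and grip.
It also fails if it takes over 72 s, if anything falls off the work surface, if the arm or the gripper's body presses on something with over 40 N, if the wrist force passes 120 N, or if a joint passes its speed limit or range.

## Working session

There is one attempt and no reset: what is moved stays moved. The work goes in short steps, Python scripts to look and compute and a tool call to move; the robot and the scene stay as the last step left them, time stands still between calls to the robot, and variables do not carry over. Pictures are saved under pics/ and viewed, at most 10 in all, crops included, and the job is handed in when it is done.

Besides the shell and the picture viewer there is one more tool, called after "Call:" by a JSON object that holds its "api" and its "payload", one argument or row to a line. carry_out: Moves the arm, as the interface text tells. Its arguments: {"type":"object","properties":{"deltas":{"type":"array"}},"required":["deltas"]}

```bash
mkdir -p pics; python3 - <<'E'
from cell import ctrl
import cv2
for n in("scene","top"):
    cv2.imwrite(f"pics/{n}0.png",ctrl.get_image(n)[:,:,::-1])
    c=ctrl.calibration(n);print(n,c["mtx"].round(1).tolist(),c["R"].round(4).tolist(),c["t"].round(1).tolist())
print(ctrl.read_state())
E
```

```text
scene [[385.9, 0.0, 283.7], [0.0, 385.9, 211.2], [0.0, 0.0, 1.0]] [[-0.4227, -0.9061, 0.0146], [-0.5826, 0.2594, -0.7702], [0.6942, -0.3341, -0.6376]] [200.2, 351.7, 691.2]
top [[465.6, 0.0, 273.6], [0.0, 465.6, 209.4], [0.0, 0.0, 1.0]] [[-0.0067, -1.0, 0.0028], [-0.9826, 0.006, -0.1856], [0.1855, -0.004, -0.9826]] [2.3, 496.3, 1079.2]
{'clock': 0.1, 'qpos': array([ 1.21217983,  0.62925588,  0.03843252,  1.51827026, -0.0270109 ,
        0.99630106, -0.01997131]), 'qd': array([-0.00055774, -0.00234517,  0.00103195, -0.00247982, -0.00109955,
        0.002543  , -0.00082782]), 'tau': array([ 1.39877680e-03, -5.64543056e+01,  1.22976344e+00, -1.93973619e+01,
        1.11758753e-02,  5.44413124e-03,  1.90158869e-05]), 'eef_pos': array([ 187.50852628, -621.81292857,  249.17861103]), 'tool_rot': array([-3.13987544e+00,  1.15183373e-06,  2.92849110e-01]), 'force': array([0.92253641, 0.12512474, 0.51202296]), 'torque': array([ 0.04249034,  0.05722447, -0.00907288]), 'gripper_force': 0.0, 'width': 85.62596988045529}
```

View pics/scene0.png

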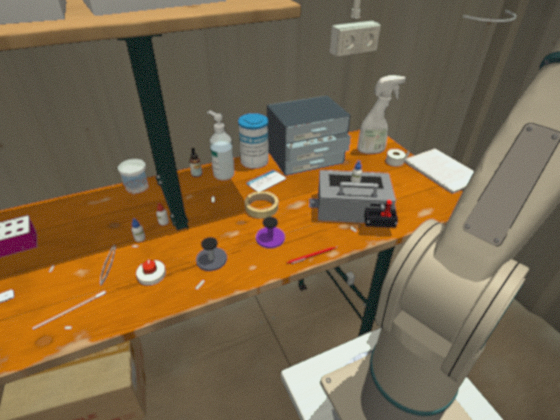

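View pics/top0.png

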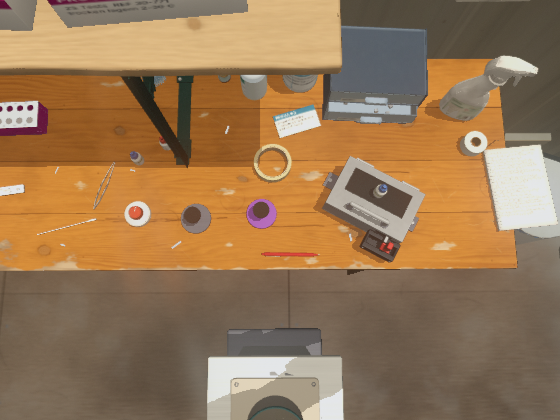

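Scene: the grey case is at top px (375,198), with the blue-capped bottle on its lid at (381,190) and the red tab at about (388,243). There are two stand shapes. One has a dark grey base, top (196,218) / scene (210,255); the other has a purple base, top (261,213) / scene (270,233). The dark-based one fits the description, so I'll confirm it in an enlarged crop.

```bash
python3 - <<'E'
import cv2,numpy as np
t=cv2.imread("pics/top0.png");s=cv2.imread("pics/scene0.png")
a=cv2.resize(t[150:265,315:430],(400,400),interpolation=2)
b=cv2.resize(t[190:250,170:290],(400,200),interpolation=2)
c=cv2.resize(s[150:240,300:410],(400,327),interpolation=2)[:200]
c=cv2.resize(s[210:275,185:305],(400,200),interpolation=2)
cv2.imwrite("pics/crop1.png",np.hstack([a,np.vstack([b,c])]))
cv2.imwrite("pics/crop2.png",cv2.resize(s[150:240,300:410],(733,600),interpolation=2))
E
```

```text
(no output)
```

View pics/crop1.png

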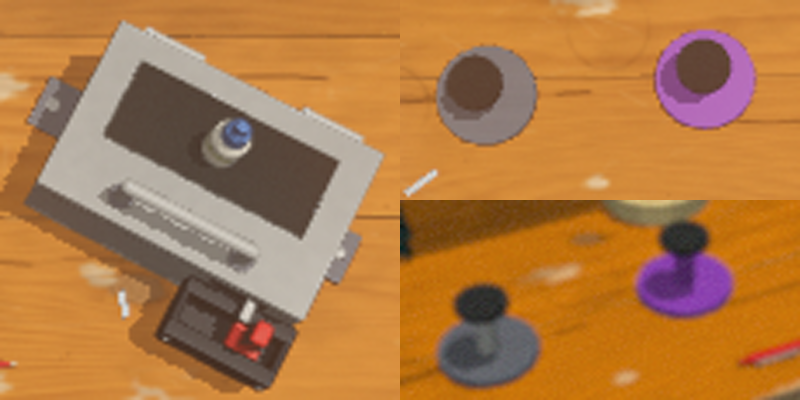

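View pics/crop2.png

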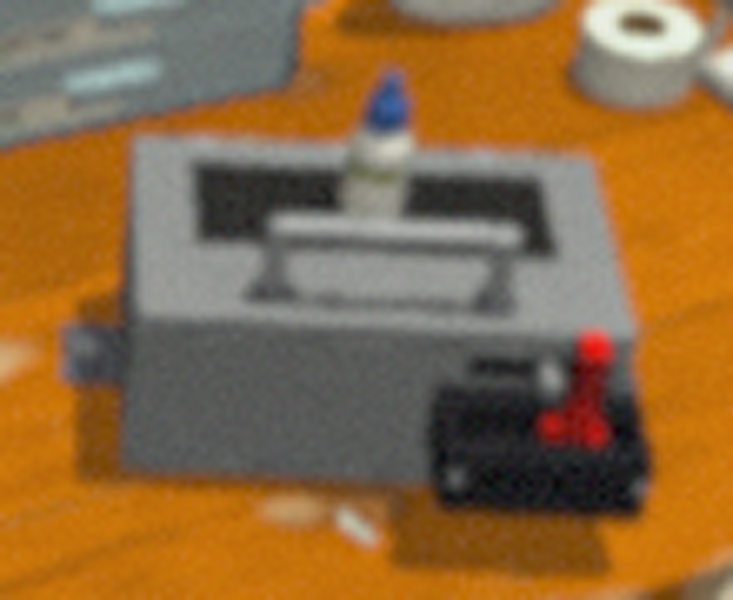

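The crop confirms it: the dark grey disc with black pad (top ≈ (192,215)) is the stand meant, and the purple one is a look-alike. Next I compute positions from these pixels.

```bash
cat > h.py <<'E'
import numpy as np
from cell import ctrl
C={n:ctrl.calibration(n) for n in("scene","top")}
def ray(n,p,z):
    c=C[n];R=np.array(c["R"]);o=-R.T@np.array(c["t"])
    d=R.T@np.linalg.solve(c["mtx"],[p[0],p[1],1.])
    return (o+d*(z-o[2])/d[2]).round(1)
def proj(n,X):
    c=C[n];q=c["mtx"]@(np.array(c["R"])@X+c["t"]);return (q[:2]/q[2]).round(1)
A=lambda u,v:(315+(u-.5)/3.478,150+(v-.5)/3.478)
S=lambda u,v:(300+u/6.667,150+v/6.667)
B=lambda u,v:(170+u/3.333,190+v/3.333)
E
python3 - <<'E'
from h import *
import cv2
L=[ray("top",A(*p),83) for p in[(124,20),(383,155),(300,322),(38,187)]]
print("lid",L,np.mean(L,0))
print("scene lid",[ray("scene",S(*p),83) for p in[(133,135),(595,155),(633,340),(130,320)]])
h=[ray("top",A(*p),117) for p in[(120,188),(255,253)]];print("bar",h,np.mean(h,0))
h=[ray("scene",S(*p),117) for p in[(270,223),(520,233)]];print("bar",h,np.mean(h,0))
print("cap",ray("top",A(242,124),150),ray("scene",S(392,76),150))
print("pad",ray("top",B(74,82),60),ray("scene",(185+80/3.333,210+102/3.0769),60), "base",ray("top",B(87,95),4),ray("scene",(185+89/3.333,210+151/3.0769),4))
for v in("top","scene"):
    im=cv2.imread(f"pics/{v}0.png");hsv=cv2.cvtColor(im,cv2.COLOR_BGR2HSV)
    for nm,lo,hi in(("blue",(105,110,60),(125,255,255)),("red",(0,200,90),(3,255,255)),("red2",(174,160,90),(180,255,255))):
        n,_,st,ce=cv2.connectedComponentsWithStats(cv2.inRange(hsv,lo,hi))
        print(v,nm,[(st[i,:5].tolist(),ce[i].round(1).tolist()) for i in range(1,n) if 8<st[i,4]<400][:12])
s=ctrl.read_state()
E
```

```text
lid [array([ 619.2, -185.5,   83. ]), array([ 523.2, -357.4,   83. ]), array([ 410. , -294.6,   83. ]), array([ 502.5, -123.2,   83. ])] [ 513.725 -240.175   83.   ]
scene lid [array([ 617.9, -182.9,   83. ]), array([ 522.8, -360.1,   83. ]), array([ 409.6, -293.4,   83. ]), array([ 502.1, -116.9,   83. ])]
bar [array([ 494.7, -172.7,  117. ]), array([ 451.2, -258.6,  117. ])] [ 472.95 -215.65  117.  ]
bar [array([ 497. , -174.7,  117. ]), array([ 451.1, -261.9,  117. ])] [ 474.05 -218.3   117.  ]
cap [ 529.1 -246.3  150. ] [ 526.7 -246.4  150. ]
pad [482.4 193.   60. ] [480.1 194.7  60. ] base [482.4 192.8   4. ] [480.8 193.9   4. ]
top blue []
top red []
top red2 []
scene blue [([356, 163, 4, 6, 19], [357.7, 166.0]), ([133, 220, 6, 7, 27], [135.0, 223.7])]
scene red [([387, 201, 4, 8, 15], [388.5, 203.5]), ([381, 209, 10, 8, 33], [386.0, 212.9]), ([306, 248, 26, 10, 45], [317.3, 252.5])]
scene red2 []
```

```bash
cat >> h.py <<'E'
def go(tgt,yaw=None):
    """print tool-frame move (deg, mm) to reach world tgt / tool yaw; shift is in the frame after the turn"""
    from scipy.spatial.transform import Rotation as Q
    s=ctrl.read_state();r=s["tool_rot"];R=Q.from_euler("xyz",r)
    T=R if yaw is None else Q.from_euler("xyz",[np.pi,0,np.radians(yaw)])
    print("pos",s["eef_pos"].round(1),"rpy",np.degrees(r).round(1),"w",round(s["width"],1),"gf",round(s["gripper_force"],1),"F",s["force"].round(1),"t",s["clock"])
    print("turn",np.degrees((R.inv()*T).as_rotvec()).round(1),"shift",T.inv().apply(np.array(tgt)-s["eef_pos"]).round(1))
O=np.array([513.5,-239.5,0]);a=np.radians(-28);EX=np.array([np.cos(a),np.sin(a),0]);EY=np.array([-np.sin(a),np.cos(a),0])
case=lambda x,y,z:(O+x*EX+y*EY+[0,0,z]).round(1)
E
python3 - <<'E'
from h import *
print("post foot",ray("top",(185,165),0),"shelf edge z400",ray("top",(150,72),400),ray("top",(150,72),600))
t=case(-88,-77,98);print("tabtop",t,proj("top",t),proj("scene",t),"seen",A(262,328),S(595,345))
for x in(A(246,310),):print("pin",ray("top",x,70))
print("pin scene",ray("scene",S(548,375),70), "case tab",case(-88,-77,85))
go([528,-246,250],-28)
E
```

```text
post foot [622.4 225.2   0. ] shelf edge z400 [674.3 214.  400. ] [571.5 158.1 600. ]
tabtop [ 399.7 -266.2   98. ] [390.7 246.3] [389.9 201.2] seen (390.1868890166762, 244.1633122484186) (389.24553772311384, 201.74741262936854)
pin [ 419.9 -262.4   70. ]
pin scene [ 417.4 -260.9   70. ] case tab [ 399.7 -266.2   85. ]
pos [ 187.5 -621.8  249.2] rpy [-179.9    0.    16.8] w 85.6 gf 0.0 F [0.9 0.1 0.5] t 0.1
turn [-0.1  0.  44.8] shift [ 124.2 -491.7   -0.8]
```

Call:
{"api": "carry_out", "payload": {
  "deltas": [0, 0, 9, 0, 0, 0, -1, 0, 0, 9, 0, 0, 0, -1, 0, 0, 9, 0, 0, 0, -1, 0, 0, 9, 0, 0, 0, -1, 0, 0, 8.8, 0, 0, 0, -1, 0, 0, 0, 0.009, -0.035, 0, -1, 0, 0, 0, 0.009, -0.035, 0, -1, 0, 0, 0, 0.009, -0.035, 0, -1, 0, 0, 0, 0.009, -0.035, 0, -1, 0, 0, 0, 0.009, -0.035, 0, -1, 0, 0, 0, 0.009, -0.035, 0, -1]
}}

```text
clock: 1.48
eef_pos: [334.6, -461.1, 249.7]
tool_rot: [-3.141, 0.001, -0.489]
force: [-0.0, -0.6, 0.7]
width: 85.7
gripper_force: 0.0
```

Call:
{"api": "carry_out", "payload": {
  "deltas": [0, 0, 0, 0.009, -0.035, 0, -1, 0, 0, 0, 0.009, -0.035, 0, -1, 0, 0, 0, 0.009, -0.035, 0, -1, 0, 0, 0, 0.009, -0.035, 0, -1, 0, 0, 0, 0.009, -0.035, 0, -1, 0, 0, 0, 0.009, -0.035, 0, -1, 0, 0, 0, 0.009, -0.035, 0, -1, 0, 0, 0, 0.007, -0.034, 0, -1, 0, 0, 0, 0, 0, 0, -1, 0, 0, 0, 0, 0, 0, -1]
}}

```text
clock: 2.72
eef_pos: [526.2, -249.4, 249.7]
tool_rot: [3.141, 0.001, -0.489]
force: [-0.6, 0.3, -0.8]
width: 85.5
gripper_force: 0.0
```

```bash
python3 -c "
from h import *
go([528,-246,107],-28)"
```

```text
pos [ 526.2 -249.4  249.7] rpy [179.9   0.  -28. ] w 85.5 gf 0.0 F [-0.6  0.3 -0.8] t 2.725
turn [ 0.1  0.  -0. ] shift [ -0.   -3.9 142.7]
```

Call:
{"api": "carry_out", "payload": {
  "deltas": [0, 0, 0, 0, -0.0039, 0.02, -1, 0, 0, 0, 0, 0, 0.03, -1, 0, 0, 0, 0, 0, 0.03, -1, 0, 0, 0, 0, 0, 0.03, -1, 0, 0, 0, 0, 0, 0.02, -1, 0, 0, 0, 0, 0, 0.012, -1, 0, 0, 0, 0, 0, 0, -1, 0, 0, 0, 0, 0, 0, -1]
}}

```text
clock: 3.72
eef_pos: [529.0, -246.2, 108.9]
tool_rot: [3.142, -0.002, -0.49]
force: [-0.3, -0.7, 0.1]
width: 85.4
gripper_force: 0.0
```

```bash
python3 - <<'E'
from h import *
import cv2
go([528,-246,107],-28)
a=ctrl.get_image("top")[:,:,::-1][140:240,330:430];b=ctrl.get_image("scene")[:,:,::-1][130:230,310:410]
cv2.imwrite("pics/g1.png",np.hstack([cv2.resize(x,(400,400),interpolation=2) for x in(a,b)]))
E
```

```text
pos [ 529.  -246.2  108.9] rpy [ 1.80e+02 -1.00e-01 -2.81e+01] w 85.4 gf 0.0 F [-0.3 -0.7  0.1] t 3.725
turn [ 0.  -0.1 -0.1] shift [-1.   0.4  1.9]
```

View pics/g1.png

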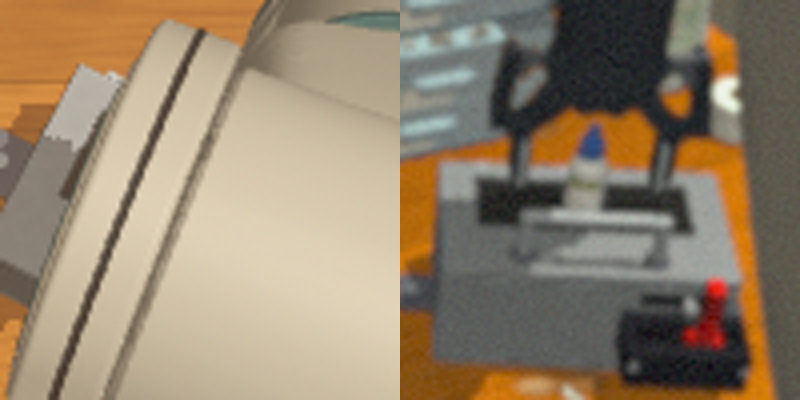

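The open fingers straddle the bottle (scene crop px ≈ (590,165)), centred between them. I'll drop 2 mm and close.

Call:
{"api": "carry_out", "payload": {
  "deltas": [0, 0, 0, -0.001, 0, 0.002, -1, 0, 0, 0, 0, 0, 0, 1, 0, 0, 0, 0, 0, 0, 1, 0, 0, 0, 0, 0, 0, 1, 0, 0, 0, 0, 0, 0, 1, 0, 0, 0, 0, 0, 0, 1, 0, 0, 0, 0, 0, 0, 1, 0, 0, 0, 0, 0, 0, 1, 0, 0, 0, 0, 0, 0, 1]
}}

```text
clock: 4.95
eef_pos: [527.9, -245.0, 106.2]
tool_rot: [-3.142, -0.0, -0.489]
force: [-1.1, 0.6, 4.2]
width: 24.9
gripper_force: 58.8
```

Call:
{"api": "carry_out", "payload": {
  "deltas": [0, 0, 0, 0, 0, -0.01, 1, 0, 0, 0, 0, 0, -0.025, 1, 0, 0, 0, 0, 0, -0.035, 1, 0, 0, 0, 0, 0, -0.035, 1, 0, 0, 0, 0, 0, -0.02, 1, 0, 0, -8, 0, 0, 0, 1, 0, 0, -9, 0, 0, 0, 1, 0, 0, -9, 0, 0, 0, 1, 0, 0, -9, 0, 0, 0, 1, 0, 0, -9, 0, 0, 0, 1, 0, 0, -9, 0, 0, 0, 1, 0, 0, -7, 0, 0, 0, 1]
}}

```text
clock: 6.45
eef_pos: [527.7, -245.2, 231.3]
tool_rot: [3.141, 0.0, 0.562]
force: [-0.8, -0.3, 0.6]
width: 24.6
gripper_force: 58.7
```

```bash
python3 -c "
from h import *
go([481.5,193.8,230],32)"
```

```text
pos [ 527.7 -245.2  231.3] rpy [180.    0.   32.2] w 24.6 gf 58.7 F [-0.8 -0.3  0.6] t 6.45
turn [0.  0.  0.2] shift [ 193.5 -396.8    1.3]
```

Call:
{"api": "carry_out", "payload": {
  "deltas": [0, 0, 0, 0.008, -0.0165, 0, 1, 0, 0, 0, 0.017, -0.035, 0, 1, 0, 0, 0, 0.017, -0.035, 0, 1, 0, 0, 0, 0.017, -0.035, 0, 1, 0, 0, 0, 0.017, -0.035, 0, 1, 0, 0, 0, 0.017, -0.035, 0, 1, 0, 0, 0, 0.017, -0.035, 0, 1, 0, 0, 0, 0.017, -0.035, 0, 1, 0, 0, 0, 0.017, -0.035, 0, 1, 0, 0, 0, 0.017, -0.035, 0, 1, 0, 0, 0, 0.017, -0.035, 0, 1, 0, 0, 0, 0.01, -0.02, 0, 1]
}}

```text
clock: 7.95
eef_pos: [480.9, 185.9, 231.2]
tool_rot: [-3.14, -0.0, 0.559]
force: [-0.8, 0.3, -0.1]
width: 24.7
gripper_force: 58.8
```

Call:
{"api": "carry_out", "payload": {
  "deltas": [0, 0, 0, 0.0055, -0.0105, 0.02, 1, 0, 0, 0, 0, 0, 0.03, 1, 0, 0, 0, 0, 0, 0.03, 1, 0, 0, 0, 0, 0, 0.03, 1, 0, 0, 0, 0, 0, 0.015, 1, 0, 0, 0, 0, 0, 0, 1, 0, 0, 0, 0, 0, 0, 1, 0, 0, 0, 0, 0, 0, 1]
}}

```text
clock: 8.95
eef_pos: [482.4, 194.5, 107.1]
tool_rot: [3.141, -0.002, 0.558]
force: [1.0, 0.5, -0.6]
width: 24.7
gripper_force: 58.8
```

```bash
python3 - <<'E'
from h import *
import cv2
go([481.5,193.8,84],32)
a=ctrl.get_image("top")[:,:,::-1][160:270,140:250];b=ctrl.get_image("scene")[:,:,::-1][180:290,160:270]
cv2.imwrite("pics/g2.png",np.hstack([cv2.resize(x,(400,400),interpolation=2) for x in(a,b)]))
E
```

```text
pos [482.4 194.5 107.1] rpy [ 1.8e+02 -1.0e-01  3.2e+01] w 24.7 gf 58.8 F [ 1.   0.5 -0.6] t 8.95
turn [ 0.  -0.1 -0. ] shift [-1.1  0.2 23.1]
```

View pics/g2.png

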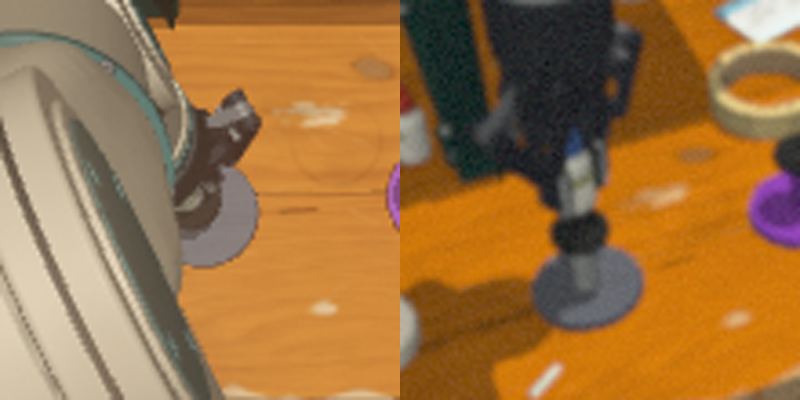

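The bottle hangs above the black pad (scene crop (578,185), pad (580,232)), well lined up. I'll lower it until it touches.

Call:
{"api": "carry_out", "payload": {
  "deltas": [0, 0, 0, -0.001, 0, 0.008, 1, 0, 0, 0, 0, 0, 0.007, 1, 0, 0, 0, 0, 0, 0.004, 1, 0, 0, 0, 0, 0, 0.002, 1, 0, 0, 0, 0, 0, 0.001, 1, 0, 0, 0, 0, 0, 0, 1, 0, 0, 0, 0, 0, 0, 1]
}}

```text
clock: 9.93
eef_pos: [481.0, 193.7, 84.2]
tool_rot: [3.142, -0.0, 0.558]
force: [-0.3, -0.6, -0.6]
width: 24.9
gripper_force: 58.8
```

Call:
{"api": "carry_out", "payload": {
  "deltas": [0, 0, 0, 0, 0, 0.001, 1, 0, 0, 0, 0, 0, 0, 1, 0, 0, 0, 0, 0, 0, 1]
}}

```text
clock: 10.3
eef_pos: [481.0, 193.7, 83.2]
tool_rot: [3.142, -0.0, 0.558]
force: [0.6, 0.3, 2.5]
width: 24.9
gripper_force: 59.3
```

Call:
{"api": "carry_out", "payload": {
  "deltas": [0, 0, 0, 0, 0, 0, 0.3, 0, 0, 0, 0, 0, 0, 0.2, 0, 0, 0, 0, 0, 0, 0, 0, 0, 0, 0, 0, 0, -0.5, 0, 0, 0, 0, 0, 0, -1, 0, 0, 0, 0, 0, 0, -1, 0, 0, 0, 0, 0, 0, -1, 0, 0, 0, 0, 0, 0, -1]
}}

```text
clock: 11.3
eef_pos: [480.9, 193.7, 83.0]
tool_rot: [3.142, -0.0, 0.558]
force: [-0.5, -0.3, -0.2]
width: 85.6
gripper_force: 0.0
```

Call:
{"api": "carry_out", "payload": {
  "deltas": [0, 0, 0, 0, 0, -0.01, -1, 0, 0, 0, 0, 0, -0.03, -1, 0, 0, 0, 0, 0, -0.035, -1, 0, 0, 0, 0, 0, -0.035, -1, 0, 0, 0, 0, 0, -0.035, -1, 0, 0, 0, 0, 0, -0.02, -1, 0, 0, -8, 0, 0, 0, -1, 0, 0, -8, 0, 0, 0, -1, 0, 0, -8, 0, 0, 0, -1, 0, 0, -6, 0, 0, 0, -1, 0, 0, 0, 0, 0, 0, -1]
}}

```text
clock: 12.68
eef_pos: [480.8, 193.5, 248.6]
tool_rot: [3.141, -0.0, 1.08]
force: [1.1, -1.5, -0.6]
width: 85.1
gripper_force: 0.0
```

```bash
python3 -c "
from h import *
print(case(-47,0,115))
go([473,-217.3,250],62)"
```

```text
[ 472.  -217.4  115. ]
pos [480.8 193.5 248.6] rpy [180.   -0.   61.9] w 85.1 gf 0.0 F [ 1.1 -1.5 -0.6] t 12.675
turn [ 0.  -0.  -0.1] shift [-366.4  185.9   -1.4]
```

Call:
{"api": "carry_out", "payload": {
  "deltas": [0, 0, 0, -0.016, 0.008, 0, -1, 0, 0, 0, -0.034, 0.017, 0, -1, 0, 0, 0, -0.034, 0.017, 0, -1, 0, 0, 0, -0.034, 0.017, 0, -1, 0, 0, 0, -0.034, 0.017, 0, -1, 0, 0, 0, -0.034, 0.018, 0, -1, 0, 0, 0, -0.034, 0.018, 0, -1, 0, 0, 0, -0.034, 0.018, 0, -1, 0, 0, 0, -0.034, 0.018, 0, -1, 0, 0, 0, -0.034, 0.017, 0, -1, 0, 0, 0, -0.034, 0.017, 0, -1, 0, 0, 0, -0.01, 0.004, 0, -1]
}}

```text
clock: 14.18
eef_pos: [471.5, -220.5, 248.0]
tool_rot: [3.142, 0.002, 1.075]
force: [0.3, 0.3, 0.2]
width: 85.7
gripper_force: 0.0
```

Call:
{"api": "carry_out", "payload": {
  "deltas": [0, 0, 0, 0, 0, 0.03, -1, 0, 0, 0, 0, 0, 0.03, -1, 0, 0, 0, 0, 0, 0, -1, 0, 0, 0, 0, 0, 0, -1]
}}

```text
clock: 14.68
eef_pos: [473.5, -216.6, 188.9]
tool_rot: [3.141, -0.0, 1.082]
force: [-0.4, 0.1, -0.2]
width: 85.5
gripper_force: 0.0
```

```bash
python3 - <<'E'
from h import *
import cv2
go([473,-217.3,115],62)
a=ctrl.get_image("top")[:,:,::-1][170:250,156:236];b=ctrl.get_image("scene")[:,:,::-1][190:280,165:255];c=ctrl.get_image("scene")[:,:,::-1][130:240,300:410]
cv2.imwrite("pics/g3.png",np.hstack([cv2.resize(x,(266,266),interpolation=2) for x in(a,b,c)]))
E
```

```text
pos [ 473.5 -216.6  188.9] rpy [179.9  -0.   62. ] w 85.5 gf 0.0 F [-0.4  0.1 -0.2] t 14.675
turn [ 0.1 -0.  -0. ] shift [-0.9 -0.1 73.9]
```

View pics/g3.png

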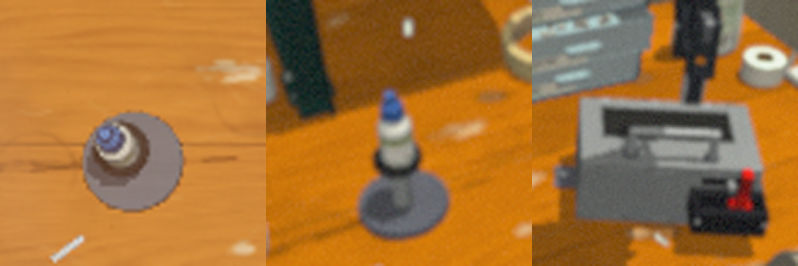

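The bottle stands upright on the pad (middle tile (395,130)). I'm going down onto the handle and closing.

Call:
{"api": "carry_out", "payload": {
  "deltas": [0, 0, 0, -0.001, 0, 0.02, -1, 0, 0, 0, 0, 0, 0.025, -1, 0, 0, 0, 0, 0, 0.02, -1, 0, 0, 0, 0, 0, 0.008, -1, 0, 0, 0, 0, 0, 0, -1, 0, 0, 0, 0, 0, 0, 1, 0, 0, 0, 0, 0, 0, 1, 0, 0, 0, 0, 0, 0, 1, 0, 0, 0, 0, 0, 0, 1, 0, 0, 0, 0, 0, 0, 1, 0, 0, 0, 0, 0, 0, 1, 0, 0, 0, 0, 0, 0, 1]
}}

```text
clock: 16.32
eef_pos: [474.2, -218.5, 115.4]
tool_rot: [3.138, -0.0, 1.081]
force: [4.9, -3.0, 0.4]
width: 7.9
gripper_force: 58.5
```

Call:
{"api": "carry_out", "payload": {
  "deltas": [0, 0, 0, 0, 0, 0, 1, 0, 0, 0, 0, 0, 0, 1, 0, 0, 0, 0, 0, 0, 1, 0, 0, 0, 0, 0, 0, 1]
}}

```text
clock: 16.82
eef_pos: [474.1, -218.5, 115.4]
tool_rot: [3.138, -0.0, 1.081]
force: [3.7, -3.0, -0.5]
width: 8.1
gripper_force: 58.5
```

Call:
{"api": "carry_out", "payload": {
  "deltas": [0, 0, 0, 0, 0.001, -0.003, 1, 0, 0, 0, 0, 0.001, -0.003, 1, 0, 0, 0, 0, 0.001, -0.003, 1, 0, 0, 0, 0, 0, 0, 1, 0, 0, 0, 0, 0, 0, 1]
}}

```text
clock: 17.45
eef_pos: [476.9, -220.0, 123.8]
tool_rot: [3.138, -0.0, 1.081]
force: [6.6, -3.5, -6.9]
width: 8.2
gripper_force: 58.3
```

Call:
{"api": "carry_out", "payload": {
  "deltas": [0, 0, 0, 0, 0.001, -0.003, 1, 0, 0, 0, 0, 0.001, -0.003, 1, 0, 0, 0, 0, 0.001, -0.003, 1, 0, 0, 0, 0, 0.001, -0.003, 1, 0, 0, 0, 0, 0, 0, 1, 0, 0, 0, 0, 0, 0, 1]
}}

```text
clock: 18.2
eef_pos: [482.1, -222.8, 136.0]
tool_rot: [3.134, -0.001, 1.081]
force: [9.8, -5.3, -10.3]
width: 7.6
gripper_force: 58.3
```

```bash
python3 - <<'E'
from h import *
import cv2
go([473,-217.3,115],62)
c=ctrl.get_image("scene")[:,:,::-1][120:240,300:420]
cv2.imwrite("pics/g4.png",cv2.resize(c,(600,600),interpolation=2))
E
```

```text
pos [ 482.1 -222.8  136. ] rpy [179.6  -0.   62. ] w 7.6 gf 58.3 F [  9.8  -5.3 -10.3] t 18.2
turn [ 0.4 -0.  -0. ] shift [  0.6 -10.6  21. ]
```

View pics/g4.png

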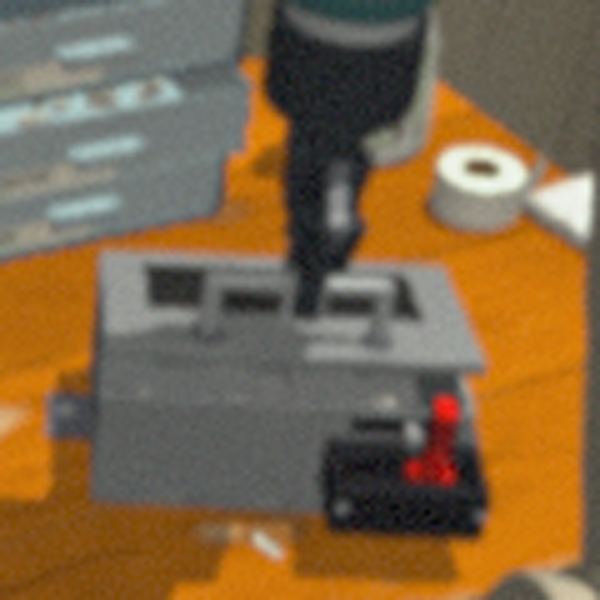

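The lid's front edge has clearly come up (right edge (480,365), gap above the case), about 11° with low force. So the catch is off and the red slide should stay untouched. I'll carry on along the hinge arc.

```bash
python3 - <<'E'
import numpy as np
th=np.linspace(.191,.79,19); p=lambda t:np.array([-112*np.cos(t)+40*np.sin(t),112*np.sin(t)+40*np.cos(t)])
tilt=0
for i in range(18):
    d=p(th[i+1])-p(th[i]); d[0]+=1.5/18
    # tool y=(c,-s)... rotated +tilt about case y ; tool z=(-s,-c)
    c,s=np.cos(tilt),np.sin(tilt)
    print(i,(d[0]*c-d[1]*s).round(1),(-d[0]*s-d[1]*c).round(1)); tilt+=np.radians(1.2)
E
```

```text
0 2.2 -3.4
1 2.2 -3.3
2 2.2 -3.3
3 2.3 -3.3
4 2.3 -3.3
5 2.4 -3.2
6 2.4 -3.2
7 2.4 -3.2
8 2.5 -3.2
9 2.5 -3.1
10 2.6 -3.1
11 2.6 -3.1
12 2.6 -3.1
13 2.7 -3.0
14 2.7 -3.0
15 2.7 -3.0
16 2.8 -2.9
17 2.8 -2.9
```

Call:
{"api": "carry_out", "payload": {
  "deltas": [1.2, 0, 0, 0, 0.0022, -0.0034, 1, 1.2, 0, 0, 0, 0.0022, -0.0033, 1, 1.2, 0, 0, 0, 0.0022, -0.0033, 1, 1.2, 0, 0, 0, 0.0023, -0.0033, 1, 1.2, 0, 0, 0, 0.0023, -0.0033, 1, 1.2, 0, 0, 0, 0.0024, -0.0032, 1]
}}

```text
clock: 19.0
eef_pos: [493.2, -228.8, 153.7]
tool_rot: [-3.018, -0.0, 1.081]
force: [8.5, -4.0, -14.9]
width: 7.8
gripper_force: 58.3
```

Call:
{"api": "carry_out", "payload": {
  "deltas": [1.2, 0, 0, 0, 0.0026, -0.0031, 1, 1.2, 0, 0, 0, 0.0026, -0.0031, 1, 1.2, 0, 0, 0, 0.0027, -0.0031, 1, 1.2, 0, 0, 0, 0.0026, -0.0031, 1, 1.2, 0, 0, 0, 0.0026, -0.0031, 1, 1.2, 0, 0, 0, 0.0026, -0.0031, 1, 0, 0, 0, 0, 0, 0, 1]
}}

```text
clock: 19.88
eef_pos: [507.3, -236.6, 169.4]
tool_rot: [-2.888, 0.001, 1.082]
force: [1.5, -1.3, -7.2]
width: 7.6
gripper_force: 58.5
```

```bash
cat > ang.py <<'E'
from h import *
from scipy.optimize import brentq
s=ctrl.read_state();p=s["eef_pos"];P0=np.array([474.1,-218.5,115.4])+EX
d=p-P0;x=d@EX;z=d[2]
t=brentq(lambda t:112*np.sin(t)+40*np.cos(t)-40-z,-.1,1.1)
f=s["force"];print("theta from z",np.degrees(t).round(1),"x",x.round(1),"x arc",(112-112*np.cos(t)+40*np.sin(t)).round(1),"lat",(d@EY).round(1),"F case",(f@EX).round(1),(f@EY).round(1),f[2].round(1))
print("atan", np.degrees(np.arctan2(z+40,112-x)-np.arctan2(40,112)).round(1), s["clock"])
E
python3 ang.py
```

```text
theta from z 32.5 x 36.8 x arc 39.1 lat -0.4 F case 1.9 -0.5 -7.2
atan 31.7 19.875
```

Good tracking at about 32°. I'll go on to about 47°.

Call:
{"api": "carry_out", "payload": {
  "deltas": [1.2, 0, 0, 0, 0.0028, -0.003, 1, 1.2, 0, 0, 0, 0.0028, -0.003, 1, 1.2, 0, 0, 0, 0.0028, -0.003, 1, 1.2, 0, 0, 0, 0.0029, -0.0029, 1, 1.2, 0, 0, 0, 0.0029, -0.0029, 1, 1.2, 0, 0, 0, 0.0029, -0.0029, 1, 1.2, 0, 0, 0, 0.003, -0.0028, 1, 1.2, 0, 0, 0, 0.003, -0.0028, 1, 0, 0, 0, 0, 0, 0, 1, 0, 0, 0, 0, 0, 0, 1, 0, 0, 0, 0, 0, 0, 1]
}}

```text
clock: 21.25
eef_pos: [530.4, -249.1, 185.2]
tool_rot: [-2.714, 0.001, 1.082]
force: [-4.7, 1.3, 0.5]
width: 7.8
gripper_force: 59.4
```

```bash
python3 ang.py; python3 - <<'E'
from h import *
import cv2
im=ctrl.get_image("scene")[:,:,::-1]
c=im[110:240,290:420];b=im[185:300,90:270]
cv2.imwrite("pics/g5.png",np.hstack([cv2.resize(c,(400,400),interpolation=2),cv2.resize(b,(400,400),interpolation=2)]))
s=ctrl.read_state();print(abs(s["qd"]).max(),s["clock"])
E
```

```text
theta from z 47.7 x 63.1 x arc 66.2 lat -0.6 F case -4.8 -1.1 0.5
atan 46.3 21.25
0.001345850829624816 21.3
```

View pics/g5.png

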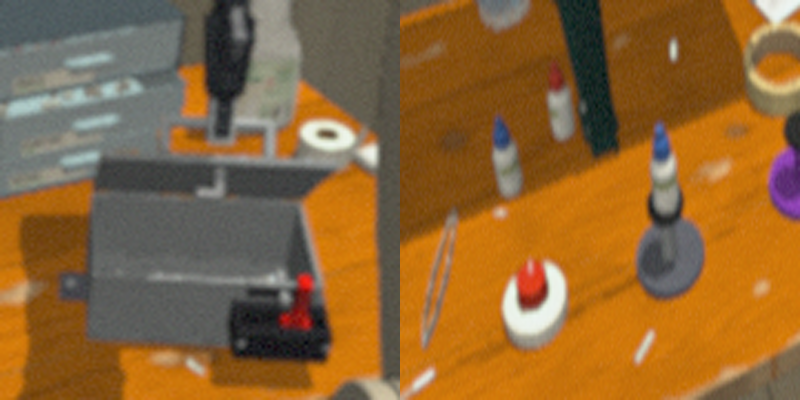

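The lid is wide open at about 46°, with its bar held in the fingers (left tile (225,130)). The red slide is untouched. The bottle is upright on the dark stand (right tile (662,175)), and the timer and other things are where they were. I'm handing it in.

```bash
python3 -c "
from cell import ctrl
print(ctrl.finish_job())"
```

```text
the job is handed in; nothing more can be done
None
```

The job is handed in: the bottle stands upright on the dark-based stand, the tug showed the catch was off so I left the red slide alone, and the arm is holding the lid still by its handle at about 46° (21 s on the clock).

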